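Close the wire feeder's service flap

TASK

Close the service flap of the welding-wire feeder: with the fingertips push the standing flap over from its outer side and press it down flat, then push it along, away from its hinge, until its free edge is tucked fully home beneath the steel lip and stays down by itself. Only push on its outer face: do not grip or hook the flap, keep off the black liner on its inner side, and leave the loose parts lying on the feeder where they are.

Things in the scene. Friction and masses are not known exactly. Their poses are not given: they have to be found in the camera images.
- feeder: Welding-wire feeder lying on its side on the bench, fixed: orange box 300 (x) by 380 (y) mm with a dark grey deck on top at 120 mm height. Origin under its centre on the bench; turned about the vertical by up to half a radian. Its +x runs from the flap's hinge to the lip. The deck has a service opening that the flap covers. Low ears (14 mm high) beside the flap's hinge carry the hinge bar.
- flap (a joint): Fold angle of the orange sheet-metal flap, rad: 0 = lying flat over the opening, 1.57 = standing upright, greater = leaning back over the hinge side, away from the lip (limit 2.1). It starts standing, 1.55 to 1.95. A weak spring makes it rise again (to about 1 rad) when let go untucked; folding it takes 1 to 3 N at the middle of the flap.
- flap_slide (a joint): Travel of the flap's slotted hinge towards the lip, m: 0 at the start, 0.018 = fully home against its stop (free edge then about 15 mm beyond the front of the lip). It is stiff: moving it takes 4 to 6 N and it stays where it is left, though a fingertip dragged back while still pressing on the flap draws it out again (lift straight off). If it is moved before the flap is flat, the flap lands on top of the lip instead of under it.
- flap_hinge (a point): Middle of the flap's hinge axis, 126 mm above the bench, 85 mm on the -x side of the feeder's centre at the start; moves with flap_slide. The axis lies along the feeder's y. Frame: x along the flap from hinge to free edge, y along the hinge axis, z out of the outer face.
- flap_edge (a point): Middle of the free edge of the flap, 110 mm from the hinge axis. The flap is a plate 130 mm wide (along the hinge) and 3 mm thick; its underside is level with the hinge axis. Same frame as flap_hinge.
- flap_step (a point): Foot of the raised louvre on the outer face (the face turned away from the lip while the flap stands, upward when it lies flat), 60 mm from the hinge axis. The louvre is 70 mm wide along the hinge; it has an upright step 8 mm high facing the hinge, against which a fingertip can push the flap towards the lip, and slopes down to the plate 30 mm further on. Same frame as flap_hinge.
- flap_liner: Thin black liner 92 (along the flap) by 120 by 3 mm on the inner side (underside) of the flap, ending 5 mm short of its free and side edges; not to be touched. Origin on the hinge axis, same frame as flap_hinge.
- lip_edge (a point): Middle of the underside of the fixed steel retaining lip, 131.5 mm above the bench (11.5 mm above the deck), 2.5 mm above the top of the flat flap. The lip is 100 mm wide along y, 3 mm thick; its flat part begins at this point, and a flared front edge slopes up 7 mm nearer to the flap; its riser stands 12 mm beyond. With flap_slide at 0 the flat flap's free edge stops 3 mm short of the flare.
- roll_mid (a point): Loose steel feed roll, a ring 40 mm across and 14 mm high, lying on the deck beside the flap; point at its centre. Leave alone.
- jar_mid (a point): Loose grey jar with black cap, 42 mm across, 50 mm high, standing on the deck beside the flap; point at its centre. Leave alone.
- wrench_mid (a point): Loose wrench 160 mm long, 8 mm thick, lying on the deck beyond the lip, along the feeder's y; point at its centre. Leave alone.

How it is judged:
By the outcome, as a careful person would: the job done as asked, in the order asked, and still so for the second after the job is handed in, with the robot touching nothing.
It also fails if it takes over 42 s, if anything falls off the work surface, if the arm or the gripper's body presses on something with over 40 N, if the wrist force passes 120 N, or if a joint passes its speed limit or range.

ROBOT

A 6-joint arm with a two-finger parallel gripper is mounted at the origin on the work surface. World frame = base frame: x ahead of the robot, y to its left, z up, the work surface at z = 0. Lengths are in m, angles in degrees, forces in N, time in s.
With the tool pointing down it reaches from about 0.275 to 1 m from the base axis. Payload 8.4 kg.
Tool frame: the origin (TCP) lies at the very end of the fingers, on their centre line; the grasp point (between the pads) lies 19 mm behind it (env.pinch_z is the distance from the TCP to the grasp point, in m); z points along the fingers, y is the direction in which the jaws open and shut (so a half turn about z gives the same grasp; the last joint's range is limited). The gripper opens to 85 mm and grips with 20 to 120 N. Pads are 22 mm wide; open, the fingers measure 114 mm over their backs; the gripper's body (76 mm by 85 mm) begins 54 mm behind the grasp point. The pads swing forward as they close: fully open they stand 13 mm farther back than shut.
Start: joints at [-0.138, 20.225, 93.587, -0, 66.188, -0.138], TCP at [0.625, -0, 0.231] pointing down, gripper open.
Joint ranges: [-150.9, 150.9], [-52.94, 120.26], [3.33, 152.33], [-74.26, 254.26], [0, 154.13], [-172.89, 172.89]. Speed limits (degrees/s): [127.2, 127.2, 159.86, 180, 180, 180].

INTERFACE

Orientations are given as a 3x3 rotation matrix whose columns are the frame's x, y, z axes.
In Python, from workcell import env gives the robot as it stands.
- The arm moves only by the tool play_rows, never from a script. Its argument "deltas" is a list of rows, each a list of 4 numbers: the shift along the tool's x, y, z in m, then the turn about the tool's z in rad. In form: [[tx, ty, tz, turn], ...]. A call has 1 to 20 rows; each row shifts and turns the pose as measured when the row begins, along the tool's axes as they then stand; what a row does not reach is not made up. A row lasts 1/8 s, in which the tool goes at most 62.5 mm and 10.7 degrees, less where a joint would pass 70% of its speed; a pose out of reach is approached as far as the arm can. A call with a gripper value outside its range is refused whole. "jaw" is the opening, from 0 (shut) to 1 (fully open), set as the call begins (left out, the last holds). The fingers move at their own pace and stop on an object; "grip_force" is the grip in N (left out, the last holds). Time passes only in rows, so rows that do not move let the fingers close. It gives the time, the measured TCP pose, the force and the opening at its end, in the units of the state.
- env.read_state(): the state, without advancing time (a new reading comes with each control period).
- env.capture(name): name is "scene" or "side" or "wrist"; returns a dict with "frame" (384x512x3 uint8, red, green, blue), "range_z" (384x512 float32, m along the optical axis (not along the pixel's ray), 0 where there is no reading), "intrinsics" (3x3 intrinsics, pixels), "view" (4x4, takes a point from world to camera coordinates); the wrist camera has in their place "tool_from_camera" (4x4, takes a point from camera to tool coordinates, whose origin is the TCP and whose axes are the flange's). Camera axes: x right, y down, z forward; pixel columns grow to the right and rows downward; lengths in m; the calibration is good to about 2 mm. The wrist camera is an equidistant fisheye: a pixel r from the principal point sees the ray r / f radians off the axis. A picture is of the moment at which its call begins: read the wrist's pose just before it.
- env.hand_in(): hands the job in, once; it reports no verdict.
The state is a dict: "time": time; "qpos": joint angles; "joint_velocities": joint speeds; "tau": joint torques, N m; "tool_pos": TCP position; "ee_rot": TCP orientation; "wrist_force": force on the tool from outside, world axes, zero at the start; "moment": the same for the moment, N m; "opening": opening from 0.0 (shut) to 1.0 (fully open).
Only numpy, scipy, OpenCV 4.12 (cv2) and the standard library are available. Lean on these libraries where they do the work, as an engineer would, in place of code of your own. Each camera call takes 0.05 s, during which the arm holds its last target. There are 200 camera calls.

## Working session

There is one attempt and no reset: what is moved stays moved. The work goes in short steps, Python scripts to look and compute and a tool call to move; the robot and the scene stay as the last step left them, time stands still between calls to the robot, and variables do not carry over. Pictures are saved under pics/ and viewed, on a budget of 10 in all, crops included, one or two more only if the job needs it, and the job is handed in when it is done.

Besides the shell and the picture viewer there is one more tool, called after ">>>" in YAML: its name, and indented under it one key for each argument. play_rows: Moves the arm, as the interface text tells. Its arguments: {"type":"object","properties":{"deltas":{"type":"array"},"jaw":{"type":"number"},"grip_force":{"type":"number"}},"required":["deltas"]}

```bash
mkdir -p pics; cat > h.py <<'E'
import numpy as np, cv2
from workcell import env
def cloud(c):
    K=c["intrinsics"];V=np.linalg.inv(c["view"]);z=c["range_z"]
    v,u=np.mgrid[:z.shape[0],:z.shape[1]]
    P=np.stack([(u-K[0,2])/K[0,0]*z,(v-K[1,2])/K[1,1]*z,z],-1)
    return P@V[:3,:3].T+V[:3,3]
E
python3 - <<'E'
from h import *
s=env.read_state();print(s)
a=env.capture("scene");b=env.capture("side")
np.savez("c0.npz",a=a["frame"],b=b["frame"],pa=cloud(a),pb=cloud(b),za=a["range_z"],zb=b["range_z"])
for n,c in(("scene",a),("side",b)):
    cv2.imwrite(f"pics/{n}0.png",c["frame"][:,:,::-1]); print(n,c["view"],c["intrinsics"])
E
```

```text
{'time': 0.0, 'qpos': array([-1.38727890e-01,  2.02618578e+01,  9.36298083e+01, -1.44664336e-05,
        6.61884683e+01, -1.35869573e-01]), 'joint_velocities': array([ 0.09828344,  0.05996199,  0.08086343,  0.07785291, -0.08599897,
       -0.12229289]), 'tau': array([-2.03471049e-03, -6.05236173e+01, -3.42063046e+01, -2.62302356e-04,
        9.48130677e-03,  3.61521288e-06]), 'tool_pos': array([ 6.24513751e-01, -1.21869149e-05,  2.30563073e-01]), 'ee_rot': array([[ 4.97871090e-05,  9.99999021e-01, -1.39860570e-03],
       [ 9.99999999e-01, -4.97827445e-05,  3.15539700e-06],
       [ 3.08576748e-06, -1.39860586e-03, -9.99999022e-01]]), 'wrist_force': array([ 0.0929938 ,  0.28742258, -0.84507223]), 'moment': array([-0.03208562, -0.05034889,  0.03588292]), 'opening': 1.0020307205664105}
scene [[ 0.55097126  0.83437924  0.01555502 -0.3743954 ]
 [ 0.46571258 -0.29195328 -0.83538918 -0.19218986]
 [-0.69249004  0.4675196  -0.54943877  1.33565084]
 [ 0.          0.          0.          1.        ]] [[405.03731343   0.         255.30188869]
 [  0.         405.03731343 189.54944612]
 [  0.           0.           1.        ]]
side [[-0.85473268 -0.51902282  0.00688253  0.55772685]
 [-0.37152467  0.60246374 -0.70640418  0.27790711]
 [ 0.36249341 -0.60634376 -0.70777523  0.80736236]
 [ 0.          0.          0.          1.        ]] [[436.76904764   0.         246.33149056]
 [  0.         436.76904764 187.89664125]
 [  0.           0.           1.        ]]
```

View pics/scene0.png

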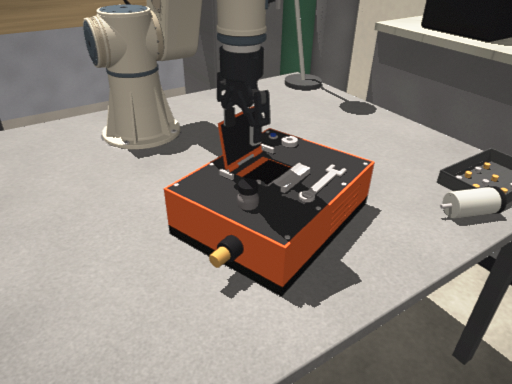

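View pics/side0.png

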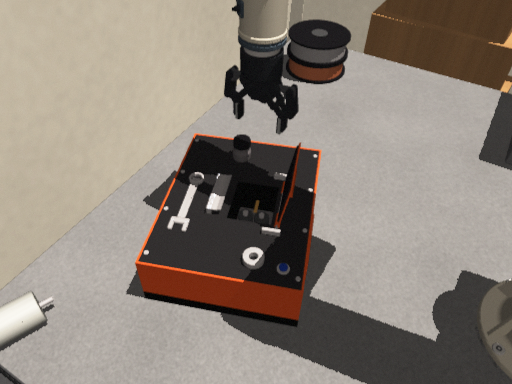

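```bash
python3 - <<'E'
from h import *
d=np.load("c0.npz")
for k in "ab":
    P=d["p"+k];z=d["z"+k];ok=(z>0)&(np.abs(P[...,2]-.12)<.006)&(P[...,0]>.25)&(P[...,0]<1)&(abs(P[...,1])<.45)
    n,l,st,_=cv2.connectedComponentsWithStats(ok.astype(np.uint8));i=1+np.argmax(st[1:,4]);m=l==i
    Q=P[m];r=cv2.minAreaRect(Q[:,:2].astype(np.float32));print(k,st[i],r,np.median(Q[:,2]))
    # edges
    F=d[k].astype(int);org=(F[...,0]>120)&(F[...,1]<110)&(F[...,2]<80)&(z>0)&(P[...,2]>.135)&(P[...,0]>.2)&(P[...,0]<1)
    Q=P[org];print("flap",len(Q),Q.min(0) if len(Q) else 0,Q.max(0) if len(Q) else 0)
    np.save(f"flap_{k}.npy",Q)
E
```

```text
a [  164   128   211   123 10070] ((0.612857460975647, 0.0945286899805069), (0.3020627498626709, 0.38485899567604065), 19.754613876342773) 0.11991902738041224
flap 142 [ 0.49774737 -0.00309845  0.13504332] [0.55352713 0.12110182 0.23539751]
b [  135   133   186   161 16916] ((0.6131945848464966, 0.0934867411851883), (0.3010106384754181, 0.38480424880981445), 19.94090461730957) 0.12015930685724796
flap 8 [ 0.52928361 -0.01151436  0.16831642] [0.69468239 0.01439355 0.23509027]
```

```bash
cat >> h.py <<'E'
C=np.array([.613,.094]);Y=np.deg2rad(19.85);R=np.array([[np.cos(Y),-np.sin(Y)],[np.sin(Y),np.cos(Y)]])
def f2w(p): p=np.asarray(p,float);return np.r_[C+R@p[:2],p[2:]]
def w2f(P): Q=np.array(P,float);Q[...,:2]=(Q[...,:2]-C)@R;return Q
E
python3 - <<'E'
from h import *
d=np.load("c0.npz")
for k in "ab":
    P=w2f(d["p"+k]);z=d["z"+k];F=d[k].astype(int)
    A=(z>0)&(abs(P[...,0])<.17)&(abs(P[...,1])<.2)
    org=A&(F[...,0]>90)&(F[...,0]>2*F[...,1])&(P[...,2]>.135)&(P[...,0]<0)
    Q=P[org]
    if len(Q)>20:
        q=np.polyfit(Q[:,2],Q[:,0],1);print(k,"flap ang",np.pi/2+np.arctan(-q[0]) ,"x at z=.126",np.polyval(q,.126),Q.min(0),Q.max(0))
    # height map maxima, 10mm bins
    m=A&(P[...,2]>.1255)&(P[...,2]<.22)
    H=np.zeros((34,40),int)
    i=((P[m][:,0]+.17)/.01).astype(int).clip(0,33);j=((P[m][:,1]+.2)/.01).astype(int).clip(0,39)
    np.maximum.at(H,(i,j),(P[m][:,2]*1000-120).astype(int))
    print(k,"rows x -.165.., cols y -.195..")
    for r in range(34): print("%4d "%(r*10-165)+"".join("%3d"%v if v else "  ." for v in H[r]))
E
```

```text
a flap ang 1.7455455120436703 x at z=.126 -0.08499433346495333 [-0.10491451 -0.0663178   0.13504332] [-0.08247443  0.05961535  0.23439559]
a rows x -.165.., cols y -.195..
-165   .  .  .  .  .  .  .  .  .  .  .  .  .  .  .  .  .  .  .  .  .  .  .  .  .  .  .  .  .  .  .  .  .  .  .  .  .  .  .  .
-155   .  .  .  .  .  .  .  .  .  .  .  .  .  .  .  .  .  .  .  .  .  .  .  .  .  .  .  .  .  .  .  .  .  .  .  .  .  .  .  .
-145   .  .  .  .  .  .  .  .  .  .  .  .  .  .  .  .  .  .  .  .  .  .  .  .  .  .  .  .  .  .  .  .  .  .  .  .  .  .  .  .
-135   .  .  .  .  .  .  .  .  .  .  .  .  .  .  .  .  .  .  .  .  .  .  .  .  .  .  .  .  .  .  .  .  .  .  .  .  .  .  .  .
-125   .  .  .  .  .  .  .  .  .  .  .  .  .  .  .  .  .  .  .  .  .  .  .  .  .  .  .  .  .  .  .  .  .  .  .  .  .  .  .  .
-115   .  .  .  .  .  .  .  .  .  .  .  .  .  .  .  .  .  .  .  .  .  .  .  .  .  .  .  .  .  .  .  .  .  5  8  8  .  .  .  .
-105   .  .  .  .  .  .  .  .  .  .  .  .  . 99 99  .  .  .  . 99  .  .  .  .  .  .  .  .  .  .  .  .  .  . 10  9  .  .  .  .
 -95   .  .  .  .  .  .  .  .  .  .  .  . 13 9
[... 7111 characters left out ...]
0  9  .  .  .  .  .  .  .  .  .  8 10 10 11  .  .  .  .  .  .  .  .  .
 125   .  .  .  .  .  .  .  .  .  .  .  .  .  .  .  .  .  .  .  .  .  .  .  .  .  .  .  .  .  .  .  .  .  .  .  .  .  .  .  .
 135   .  .  .  .  .  .  .  .  .  .  .  .  .  .  .  .  .  .  .  .  .  .  .  .  .  .  .  .  .  .  .  .  .  .  .  .  .  .  .  .
 145   .  .  .  .  .  .  .  .  .  .  .  .  .  .  .  .  .  .  .  .  .  .  .  .  .  .  .  .  .  .  .  .  .  .  .  .  .  .  .  .
 155   .  .  .  .  .  .  .  .  .  .  .  .  .  .  .  .  .  .  .  .  .  .  .  .  .  .  .  .  .  .  .  .  .  .  .  .  .  .  .  .
 165   .  .  .  .  .  .  .  .  .  .  .  .  .  .  .  .  .  .  .  .  .  .  .  .  .  .  .  .  .  .  .  .  .  .  .  .  .  .  .  .
```

>>> play_rows:
  deltas:
    - [0, 0, -0.03, 0]
    - [0, 0, -0.03, 0]
    - [0, 0, 0, 0.175]
    - [0, 0, 0, 0.175]
    - [0, 0, 0, 0.175]
    - [0, 0, 0, 0.175]
    - [0, 0, 0, 0.175]
    - [0, 0, 0, 0.175]
    - [0, 0, 0, 0.175]
    - [0, 0, 0, 0]
  jaw: 0
  grip_force: 40

```text
time: 1.35
tool_pos: [0.622, -0.0, 0.2881]
ee_rot: [[0.953, 0.303, -0.01], [0.303, -0.953, -0.0], [-0.01, -0.003, -1.0]]
wrist_force: [-0.0, -0.2, -0.4]
opening: -0.002
```

```bash
cat >> h.py <<'E'
def where():
    s=env.read_state();p=w2f(s["tool_pos"]);f=s["wrist_force"].copy();f[:2]=f[:2]@R
    x=s["ee_rot"][:,0];print("t %.2f feeder-frame TCP mm"%s["time"],(p*1000).round(1),"F",f.round(1),"yaw err deg %.2f"%(np.rad2deg(np.arctan2(x[1],x[0])-Y)),"op",round(s["opening"],3),"tilt",s["ee_rot"][:2,2].round(4))
E
python3 -c "
from h import *
where()"
```

```text
t 1.35 feeder-frame TCP mm [-23.5 -91.5 288.1] F [-0.1 -0.2 -0.4] yaw err deg -2.20 op -0.002 tilt [-0.01 -0.  ]
```

>>> play_rows:
  deltas:
    - [0, -0.03, 0, -0.038]
    - [-0.042, -0.03, 0, 0]
    - [-0.042, -0.03, 0, 0]
    - [-0.042, 0, 0, 0]
    - [0, 0, 0, 0]
    - [0, 0, -0.002, 0]

```text
time: 2.1
tool_pos: [0.4699, 0.0423, 0.29]
ee_rot: [[0.931, 0.365, -0.011], [0.365, -0.931, 0.0], [-0.01, -0.004, -1.0]]
wrist_force: [0.4, -0.4, 0.1]
opening: -0.001
```

```bash
python3 -c "
from h import *
where()"
```

```text
t 2.10 feeder-frame TCP mm [-152.1   -0.   290. ] F [ 0.3 -0.5  0.1] yaw err deg 1.54 op -0.001 tilt [-0.0113  0.0002]
```

>>> play_rows:
  deltas:
    - [0, 0, 0.04, 0.02]
    - [0, 0, 0.038, 0]
    - [0, 0, 0, 0]
    - [0.015, 0, 0, 0]
    - [0.015, 0, 0, 0]
    - [0.01, 0, 0, 0]
    - [0.01, 0, 0, 0]
    - [0.01, 0, 0, 0]

```text
time: 3.1
tool_pos: [0.5372, 0.0657, 0.2156]
ee_rot: [[0.936, 0.351, -0.002], [0.351, -0.936, 0.001], [-0.001, -0.002, -1.0]]
wrist_force: [-0.4, 0.3, 0.5]
opening: -0.004
```

```bash
python3 - <<'E'
from h import *
where()
c=env.capture("side");cv2.imwrite("pics/s1.png",cv2.resize(c["frame"][80:330,90:380,::-1],None,fx=2,fy=2))
E
```

```text
t 3.10 feeder-frame TCP mm [-80.9  -0.9 215.6] F [-0.2  0.4  0.5] yaw err deg 0.72 op -0.004 tilt [-0.0015  0.0012]
```

View pics/s1.png

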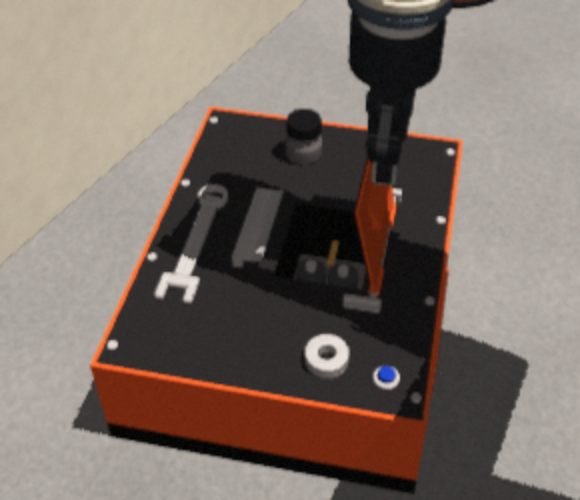

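The side view shows the fingers behind the flap's outer face (around px 385,170), flap now about upright, loose parts untouched.

>>> play_rows:
  deltas:
    - [0.009, 0, 0.004, 0]
    - [0.009, 0, 0.006, 0]
    - [0.008, 0, 0.008, 0]
    - [0.005, 0, 0.009, 0]
    - [0.002, 0, 0.01, 0]
    - [0, 0, 0.003, 0]

```text
time: 3.9
tool_pos: [0.5719, 0.0786, 0.1729]
ee_rot: [[0.936, 0.351, 0.001], [0.351, -0.936, 0.002], [0.001, -0.001, -1.0]]
wrist_force: [0.0, 0.2, 2.3]
opening: -0.002
```

```bash
python3 - <<'E'
from h import *
where()
c=env.capture("side");cv2.imwrite("pics/s2.png",cv2.resize(c["frame"][80:330,90:380,::-1],None,fx=2,fy=2))
E
```

```text
t 3.90 feeder-frame TCP mm [-43.9  -0.5 172.9] F [0.1 0.2 2.3] yaw err deg 0.72 op -0.002 tilt [0.0007 0.0018]
```

View pics/s2.png

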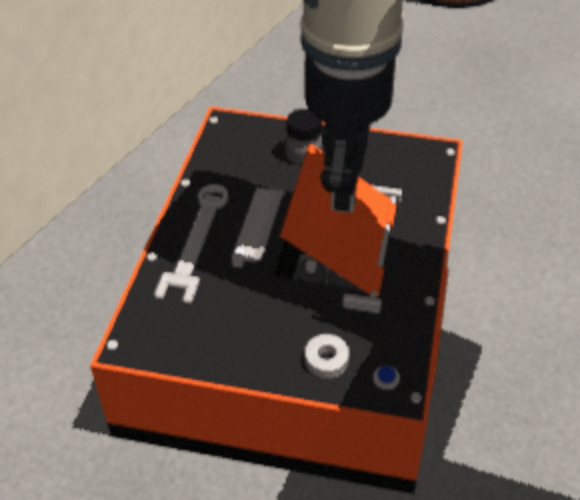

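The flap is about half folded (≈0.7 rad), with the fingers on the outer face near px 345,200. Continuing down, slightly nearer the hinge to get behind the louvre step.

>>> play_rows:
  deltas:
    - [-0.003, 0, 0.008, 0]
    - [-0.003, 0, 0.008, 0]
    - [-0.001, 0, 0.007, 0]
    - [0, 0, 0.004, 0]
    - [0, 0, 0, 0]

```text
time: 4.58
tool_pos: [0.5645, 0.0758, 0.1444]
ee_rot: [[0.936, 0.351, 0.001], [0.351, -0.936, 0.002], [0.002, -0.001, -1.0]]
wrist_force: [-0.2, 0.3, 1.2]
opening: 0.0
```

```bash
python3 -c "
from h import *
where()"
```

```text
t 4.58 feeder-frame TCP mm [-51.8  -0.7 144.4] F [-0.1  0.3  1.2] yaw err deg 0.70 op 0.0 tilt [0.0012 0.0018]
```

>>> play_rows:
  deltas:
    - [0, 0, 0.006, 0]
    - [0, 0, 0.005, 0]
    - [0, 0, 0.003, 0]
    - [0, 0, 0.002, 0]
    - [0, 0, 0, 0]

```text
time: 5.2
tool_pos: [0.5665, 0.0764, 0.1289]
ee_rot: [[0.936, 0.351, 0.005], [0.351, -0.936, 0.003], [0.006, -0.001, -1.0]]
wrist_force: [-0.4, -0.3, 6.8]
opening: -0.001
```

```bash
python3 - <<'E'
from h import *
where()
c=env.capture("side");cv2.imwrite("pics/s3.png",cv2.resize(c["frame"][130:280,150:330,::-1],None,fx=3.5,fy=3.5))
P=w2f(cloud(c));F=c["frame"].astype(int)
m=(F[...,0]>90)&(F[...,0]>2*F[...,1])&(c["range_z"]>0)&(P[...,2]>.1225)&(P[...,2]<.25)&(abs(P[...,1])<.075)&(P[...,0]>-.1)&(P[...,0]<.05)
Q=P[m];print(len(Q))
for x in np.arange(-.08,.04,.01):
    q=Q[abs(Q[:,0]-x)<.005]
    if len(q): print(round(x,3),len(q),np.median(q[:,2]).round(4))
print(np.percentile(Q[:,0],[90,97,99,100]))
E
```

```text
t 5.20 feeder-frame TCP mm [-49.7  -0.8 128.9] F [-0.5 -0.1  6.8] yaw err deg 0.71 op -0.001 tilt [0.005  0.0027]
2221
-0.08 187 0.1294
-0.07 248 0.1293
-0.06 195 0.1291
-0.05 121 0.129
-0.04 126 0.1292
-0.03 165 0.1292
-0.02 209 0.1343
-0.01 227 0.1318
-0.0 233 0.1299
0.01 234 0.1292
0.02 208 0.1292
[0.01444724 0.02099567 0.0229651  0.02455637]
```

View pics/s3.png

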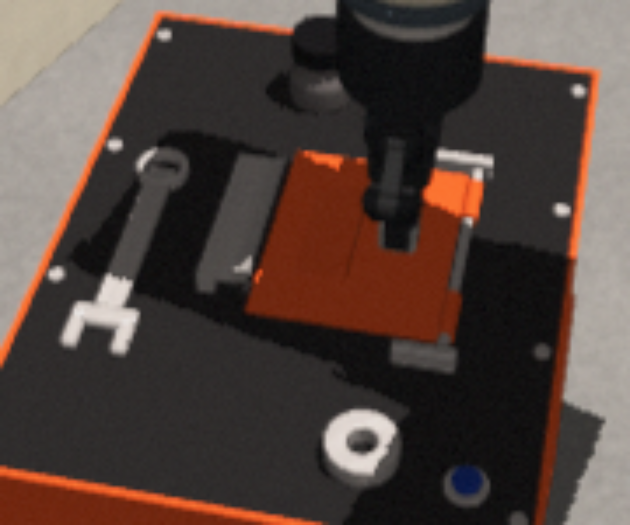

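The flap is flat (face at 129 mm all along, edge at x≈25 mm, step near -25). Now push along with light downward pressure.

>>> play_rows:
  deltas:
    - [0.003, 0, 0.001, 0]
    - [0.003, 0, 0.001, 0]
    - [0.003, 0, 0.001, 0]
    - [0.003, 0, 0.001, 0]
    - [0.002, 0, 0.0005, 0]

```text
time: 5.88
tool_pos: [0.5775, 0.0804, 0.1288]
ee_rot: [[0.936, 0.351, 0.001], [0.351, -0.936, 0.001], [0.001, -0.001, -1.0]]
wrist_force: [-3.9, -1.2, 10.2]
opening: -0.002
```

```bash
python3 -c "
from h import *
where()"
```

```text
t 5.88 feeder-frame TCP mm [-38.   -0.8 128.8] F [-4.1  0.2 10.2] yaw err deg 0.72 op -0.002 tilt [0.0005 0.0008]
```

>>> play_rows:
  deltas:
    - [0.004, 0, 0.0005, 0]
    - [0.004, 0, 0.0005, 0]
    - [0.004, 0, 0.0005, 0]
    - [0.004, 0, 0.0005, 0]
    - [0.003, 0, 0.0005, 0]

```text
time: 6.5
tool_pos: [0.5863, 0.0836, 0.1284]
ee_rot: [[0.936, 0.352, -0.019], [0.352, -0.936, -0.006], [-0.02, -0.001, -1.0]]
wrist_force: [-11.6, -4.4, 20.3]
opening: 0.001
```

```bash
cat > look.py <<'E'
from h import *
import sys
where()
c=env.capture("side");cv2.imwrite(f"pics/{sys.argv[1]}.png",cv2.resize(c["frame"][130:280,150:330,::-1],None,fx=3.5,fy=3.5))
P=w2f(cloud(c));F=c["frame"].astype(int)
m=(F[...,0]>90)&(F[...,0]>2*F[...,1])&(c["range_z"]>0)&(P[...,2]>.1225)&(P[...,2]<.25)&(abs(P[...,1])<.075)&(P[...,0]>-.1)&(P[...,0]<.06)
Q=P[m]
for x in np.arange(-.09,.05,.01):
    q=Q[abs(Q[:,0]-x)<.005]
    if len(q): print(round(x,3),len(q),np.median(q[:,2]).round(4))
q=Q[(abs(Q[:,1])>.054)];print("edge x pct",np.percentile(q[:,0],[0,1,97,99,100]))
E
python3 look.py s4
```

```text
t 6.50 feeder-frame TCP mm [-28.7  -0.7 128.4] F [-12.4  -0.2  20.3] yaw err deg 0.79 op 0.001 tilt [-0.0191 -0.0057]
-0.07 87 0.1309
-0.06 217 0.1293
-0.05 240 0.1292
-0.04 227 0.1291
-0.03 120 0.129
-0.02 119 0.1289
-0.01 153 0.1291
-0.0 166 0.1333
0.01 219 0.131
0.02 232 0.1293
0.03 111 0.1289
0.04 37 0.1285
edge x pct [-0.07257727 -0.07159973  0.03878962  0.04074797  0.04283788]
```

View pics/s4.png

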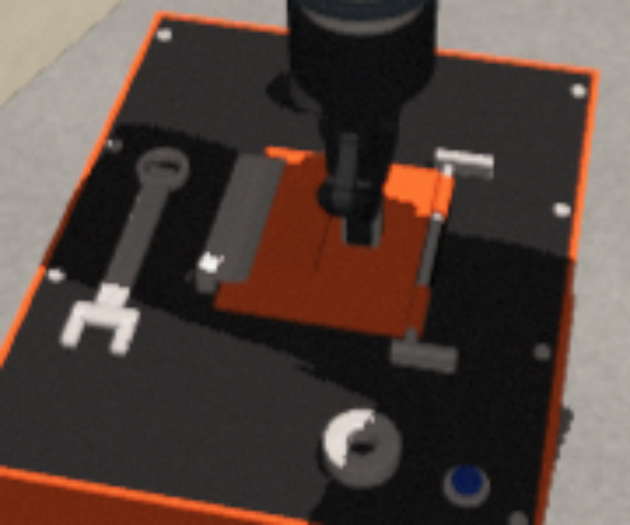

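The free edge is under the lip (edge ≈ x 42 mm, near px 235,300); friction carried it and the fingers are ~10 mm short of the step. I'll lift straight, then confirm with a push on the step itself.

>>> play_rows:
  deltas:
    - [0, 0, -0.003, 0]
    - [0, 0, -0.001, 0]
    - [0, 0, 0, 0]

```text
time: 6.92
tool_pos: [0.5846, 0.0831, 0.1316]
ee_rot: [[0.936, 0.352, -0.023], [0.352, -0.936, -0.007], [-0.024, -0.002, -1.0]]
wrist_force: [-0.2, -0.7, 1.0]
opening: 0.002
```

```bash
python3 look.py s5
```

```text
t 6.92 feeder-frame TCP mm [-30.4  -0.6 131.6] F [-0.4 -0.6  1. ] yaw err deg 0.79 op 0.002 tilt [-0.0229 -0.0067]
-0.07 86 0.1309
-0.06 219 0.1295
-0.05 242 0.1296
-0.04 212 0.1298
-0.03 123 0.1302
-0.02 124 0.1304
-0.01 167 0.1309
-0.0 175 0.1355
0.01 230 0.133
0.02 231 0.132
0.03 101 0.1316
0.04 35 0.1316
edge x pct [-0.07277581 -0.07191301  0.03873534  0.04051243  0.04229276]
```

>>> play_rows:
  deltas:
    - [0.004, 0, 0, 0]
    - [0.004, 0, 0, 0]
    - [0.004, 0, 0, 0]
    - [0.003, 0, 0, 0]
    - [0.003, 0, 0, 0]

```text
time: 7.6
tool_pos: [0.5956, 0.0875, 0.1286]
ee_rot: [[0.935, 0.353, -0.039], [0.353, -0.936, -0.012], [-0.041, -0.003, -0.999]]
wrist_force: [-11.8, -6.0, 13.5]
opening: 0.001
```

```bash
python3 look.py s6
```

```text
t 7.60 feeder-frame TCP mm [-18.6  -0.2 128.6] F [-13.1  -1.6  13.5] yaw err deg 0.83 op 0.001 tilt [-0.039  -0.0115]
-0.07 86 0.1306
-0.06 219 0.1292
-0.05 240 0.1291
-0.04 239 0.1291
-0.03 225 0.1292
-0.02 134 0.1289
-0.01 124 0.1291
-0.0 143 0.1328
0.01 149 0.1311
0.02 206 0.1294
0.03 115 0.129
0.04 36 0.1286
edge x pct [-0.07288039 -0.07191242  0.03867551  0.04109573  0.04204742]
```

>>> play_rows:
  deltas:
    - [0, 0, -0.006, 0]
    - [0, 0, -0.012, 0]
    - [0, 0, -0.03, 0]
    - [0, 0, -0.05, 0]
    - [0, 0, -0.05, 0]
    - [0, 0, 0, 0]
    - [-0.04, 0, 0, 0]
    - [-0.05, 0, 0, 0]
    - [-0.05, 0, 0, 0]
    - [0, 0, 0, 0]
    - [0, 0, 0, 0]

```text
time: 9.02
tool_pos: [0.4703, 0.0402, 0.289]
ee_rot: [[0.935, 0.354, -0.033], [0.354, -0.935, -0.01], [-0.034, -0.002, -0.999]]
wrist_force: [0.1, 0.8, 0.5]
opening: -0.002
```

```bash
python3 look.py s7; python3 - <<'E'
from h import *
d=np.load("c0.npz")
c=env.capture("scene");P=w2f(cloud(c));F=c["frame"].astype(int)
m=(F[...,0]>90)&(F[...,0]>2*F[...,1])&(c["range_z"]>0)&(P[...,2]>.1235)&(abs(P[...,1])<.075)&(P[...,0]>-.1)&(P[...,0]<.06)
Q=P[m];print("scene flap",np.percentile(Q[:,0],[1,99,100]),Q[:,2].max())
s=env.capture("side");Ps=w2f(cloud(s))
for n,(x,y,h0,h1,r) in dict(jar=(.022,-.127,.15,.18,.04),roll=(-.055,.152,.128,.15,.035),wrench=(.105,.02,.1255,.135,.1)).items():
    for k,A in(("before",w2f(d["pb"])),("after",Ps)):
        q=A[(np.hypot(A[...,0]-x,A[...,1]-y)<r)&(A[...,2]>h0)&(A[...,2]<h1)&((n!="wrench")|(A[...,0]>.075))];print(n,k,len(q),q.mean(0).round(4))
E
```

```text
t 9.03 feeder-frame TCP mm [-152.5   -2.1  289. ] F [0.3 0.7 0.5] yaw err deg 0.88 op -0.002 tilt [-0.0328 -0.0099]
-0.07 80 0.1311
-0.06 218 0.1294
-0.05 236 0.1297
-0.04 242 0.1297
-0.03 237 0.1302
-0.02 239 0.1301
-0.01 250 0.131
-0.0 231 0.1354
0.01 224 0.133
0.02 227 0.1319
0.03 102 0.1313
0.04 33 0.1316
edge x pct [-0.07217306 -0.07041419  0.03869576  0.04126844  0.04277203]
scene flap [-0.0669038   0.04030045  0.04352517] 0.14000808685029148
jar before 258 [ 0.0214 -0.1231  0.1665]
jar after 260 [ 0.0213 -0.1231  0.1664]
roll before 317 [-0.0559  0.1442  0.1333]
roll after 317 [-0.0556  0.1444  0.1335]
wrench before 535 [0.1    0.0369 0.1276]
wrench after 543 [0.1    0.0356 0.1275]
```

View pics/s7.png

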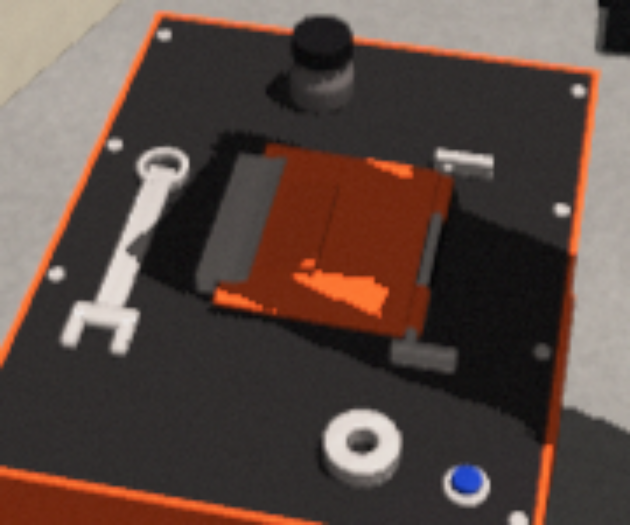

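The flap lies flat with its free edge under the lip (px 240,225), the robot is clear, and the loose parts are in place.

```bash
python3 -c "
from h import *
print(env.hand_in())"
```

```text
the job is handed in; nothing more can be done
None
```

The flap is closed and tucked under the lip. I handed the job in at about 9 s, with the robot clear and touching nothing.

**What I did:** With the fingers shut, I pushed the standing flap over from its outer face and pressed it flat. A check showed its face level at 129 mm and its edge at x = 25 mm, so it had not slid yet. I then pushed it towards the lip. Friction carried it most of the way. I lifted straight off and finished with a push of about 13 N against the louvre step, which moved it no further, so it looks to be against its stop. Then I lifted straight off.

**Last checks:**
- **Travel:** the free edge is at x ≈ 42.5 mm in the side view and 43.5 mm in the scene view. That is 17.5 to 18.5 mm of travel against the nominal 18 mm, within the cameras' 2 mm accuracy.
- **Holding:** with the fingers clear, the flap stays down by itself. Its free edge rests about 2.5 mm up, against the underside of the lip, as its spring would make it.
- **Loose parts:** the jar and roll read within 0.3 mm of where they started. The wrench reads 1.3 mm different along its length, which I put down to the changed shadow because nothing came near it.
- **Forces:** the highest wrist force I read was about 24 N.

No check failed.

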